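# Prove a taper-shank spindle end in the sprung test sleeve, then drift it loose

## Task

Try the fit of the steel taper-shank spindle end: take it out of its wooden rest and seat it in the sprung test sleeve with a twisting push until its collar sits fully down on the rim, never bearing down so hard that the sleeve sinks more than 6 mm (a straight push without twisting does), and let go. Then slide the flat drift wedge through the sleeve's cross slot, under the shank, and drive it in by its butt until the spindle end is lifted about a centimetre and stands loose on the drift, without touching the spindle end while the drift is in the slot. Leave the drift there, hands off, and leave the oil can, pawl, mallet head and float where they are.

Things in the scene. Friction and masses are not known exactly. Their poses are not given: they have to be found in the camera images.
- arbor: steel spindle end, 0.3 kg, standing upright in the wooden rest. Origin on its axis at the underside of the collar; z up along the axis. Below the origin: a round tapered shank 60 mm long, 30 mm diameter under the collar and 16 mm at the flat tip. Above: round collar 48 mm diameter, 8 mm thick, then a square head 26 x 26 mm, 40 mm tall (z 8 to 48 mm, its flats square to x and y), to be gripped by.
- rest: fixed pale wooden block 90 x 90 x 75 mm with a 36 mm round through hole in its middle; the spindle end hangs in it by its collar on the top face. Origin at the centre of its underside.
- sleeve (a joint): how far the sprung sleeve is pressed down on its spring (m): 0 at rest, 4000 N/m (16 N presses it 4 mm), must stay below 6.2 mm (25 N); hard end at 8 mm.
- mouth (a point): centre of the mouth of the test sleeve, on its rim, 102 mm above the work surface at rest (goes down with the sleeve). The sleeve is a dark steel block 70 x 70 mm, its square mouth 34 x 34 mm, on a fixed foot 120 x 100 x 12 mm. z up; x runs along the cross slot, which is open at both ends.
- slot (a point): centre of the floor of the cross slot, on the sleeve's axis, 28 mm above the work surface, axes as mouth. The slot is 22 mm wide, 32 mm high over the floor, 70 mm long along x, level and open at both ends. The tip of the seated shank (16 mm diameter) is 14 mm above the floor. The slot and the tip are oiled.
- drift: dark steel flat drift wedge, 0.26 kg, 190 x 14 mm, standing on its narrow flat underside on the work surface. Origin on the underside, 105 mm from the nose, near the balance point; -x points to the nose, +x to the butt, y is the thickness, z up. It is 8 mm high at the nose, rises evenly to 28 mm at 80 mm from the nose, and stays 28 mm high from there to the butt.
- nose (a point): the drift's nose end, on its underside. The seated shank's tip meets the ramp when the nose is 16 mm past the sleeve's axis, then rises 1 mm for each 4 mm of travel; that takes 15 to 24 N of push at first.
- ramp (a point): point on the drift's underside 60 mm behind the nose; when it is on the sleeve's axis the spindle end is lifted 11 mm.
- butt (a point): middle of the drift's height in its butt part, 150 mm behind the nose, 40 mm before the butt end: a place to grip and push it by.
- oil_can: squat copper oil can with a thin spout, 68 mm diameter, 80 mm high; origin under its centre. Leave alone.
- pawl: grey cast iron pawl lying flat, 95 mm long, 18 mm thick; origin under its round end. Leave alone.
- mallet_head: amber-stained wooden mallet head 90 x 50 x 50 mm; origin under its centre. Leave alone.
- tally_float: yellow plastic tally float, 60 mm diameter, 46 mm high; origin under its centre. Leave alone.
- jaws (a point): on the sleeve's axis, 22 mm below the mouth: four sprung brass jaws bite on the taper over the last 10 mm before the collar lands. There a straight push takes about 30 N near the end; turning the spindle end about its axis while pushing (about 1 rad over the last 5 mm) takes half of that or less. It then holds by itself, against a pull of about 20 N, until lifted 10 mm.
Not all that is in view belongs to the job. What is shaped like the drift but blue or purple is not meant. Several things have the shape of the arbor; the one meant has the colours described above.

How it is judged:
By the outcome, as a careful person would: the job done as asked, in the order asked, and still so for the second after the job is handed in, with the robot touching nothing.
It also fails if it takes over 72 s, if anything falls off the work surface, if the arm or the gripper's body presses on something with over 40 N, if the wrist force passes 120 N, or if a joint passes its speed limit or range.

## Robot

A 6-joint arm with a two-finger parallel gripper is mounted at the origin on the work surface. World frame = base frame: x ahead of the robot, y to its left, z up, the work surface at z = 0. Lengths are in m, angles in degrees, forces in N, time in s.
With the tool pointing down it reaches from about 0.3 to 0.75 m from the base axis. Payload 8.5 kg.
Tool frame: the origin (TCP) lies at the very end of the fingers, on their centre line; the grasp point (between the pads) lies 19 mm behind it (env.pinch_z is the distance from the TCP to the grasp point, in m); z points along the fingers, y is the line along which they close (so a half turn about z gives the same grasp; the last joint's range is limited). The gripper opens to 85 mm and grips with 20 to 120 N. Pads are 22 mm wide; open, the fingers measure 114 mm over their backs; the gripper's body (76 mm by 85 mm) begins 54 mm behind the grasp point. The pads swing forward as they close: fully open they stand 13 mm farther back than shut.
Start: joints at [-78.054, 21.807, 74.336, -0, 83.858, -12.336], TCP at [0.226, -0.501, 0.231] pointing down, gripper open.
Joint ranges: [-178.18, 178.18], [-50.72, 133.34], [12.68, 142.11], [-81.47, 261.47], [9.98, 163.14], [-165.26, 165.26]. Speed limits (degrees/s): [136.94, 136.94, 180, 180, 180, 180].

## Interface

Orientations are given as a 3x3 rotation matrix whose columns are the frame's x, y, z axes.
In Python, from rig import env, viewer gives the robot as it stands.
- The arm moves only by the tool drive_tool, never from a script. Its argument "series" is a list of rows, each a list of 3 entries, a list of its own where there are three numbers: the shift along the tool's x, y, z in m, then the turn about the tool's z in degrees, then the finger opening in m, from 0 to 0.0854. A call has 1 to 20 rows; each row is the pose to reach, as a shift and turn from the pose commanded when the call began, along the tool's axes at that moment; what a row does not reach only later rows make up. A row lasts 1/10 s, in which the tool goes at most 50 mm and 8.59 degrees, less where a joint would pass 70% of its speed; a pose out of reach is approached as far as the arm can. A call with a gripper value outside its range is refused whole. The fingers move at their own pace and stop on an object; "newtons" is the grip in N (left out, the last holds). Time passes only in rows, so rows that repeat a pose let the fingers close. It gives the time, the measured TCP pose, the force, the opening and the grip force at its end, in the units of the state.
- env.observe(): the state, without advancing time (a new reading comes with each control period).
- viewer.get_image(name): name is "side" or "top" or "wrist"; returns a dict with "img" (420x560x3 uint8, red, green, blue), "depth" (420x560 float32, m along the optical axis (not along the pixel's ray), 0 where there is no reading), "camera_matrix" (3x3 intrinsics, pixels), "rvec" (rotation vector, rad) and "tvec" (3), from world to camera coordinates, as OpenCV has them. Camera axes: x right, y down, z forward; pixel columns grow to the right and rows downward; lengths in m; the calibration is good to about 2 mm. A picture is of the moment at which its call begins.
- env.close_job(): hands the job in; it is judged then, once.
The state is a dict: "time_s": time; "q": joint angles; "qvel": joint speeds; "joint_efforts": joint torques, N m; "position": TCP position; "tool_rot": TCP orientation; "ft_force": force on the tool from outside, world axes, zero at the start; "wrist_torque": the same for the moment, N m; "grip_width": finger opening in m; "gripper_force": force on a finger pad.
Only numpy, scipy, OpenCV 4.12 (cv2) and the standard library are available. Lean on these libraries where they do the work, as an engineer would, in place of code of your own. Each camera call takes 0.05 s, during which the arm holds its last target. There are 200 camera calls.

## Working session

There is one attempt and no reset: what is moved stays moved. The work goes in short steps, Python scripts to look and compute and a tool call to move; the robot and the scene stay as the last step left them, time stands still between calls to the robot, and variables do not carry over. Pictures are saved under pics/ and viewed, at most 10 in all, crops included, and the job is handed in when it is done.

Besides the shell and the picture viewer there is one more tool, called after ">>>" as a command line: name --argument value ..., lists and objects as JSON in quotes. drive_tool: Moves the arm, as the interface text tells. Its arguments: {"type":"object","properties":{"series":{"type":"array"},"newtons":{"type":"number"}},"required":["series"]}

```bash
mkdir -p pics; cat > h.py <<'E'
from rig import env, viewer
import numpy as np, cv2
def snap(n,f):
    d=viewer.get_image(n); cv2.imwrite('pics/'+f+'.png',d['img'][:,:,::-1]); np.savez('pics/'+f+'.npz',**d); return d
def w(d,u,v,z=None):
    K=d['camera_matrix'];R=cv2.Rodrigues(d['rvec'])[0];t=np.ravel(d['tvec'])
    r=R.T@(np.linalg.inv(K)@[u,v,1.]);c=-R.T@t
    s=float(d['depth'][int(v),int(u)]) if z is None else (z-c[2])/r[2]
    return np.round(c+s*r,4)
def px(d,p):
    return cv2.projectPoints(np.array([p],float),d['rvec'],d['tvec'],d['camera_matrix'],None)[0].ravel()
E
python3 - <<'E'
from h import *
a=snap('top','top0');b=snap('side','side0')
s=env.observe();print(s['position'],s['tool_rot'],s['time_s'])
for d in(a,b):
    R=cv2.Rodrigues(d['rvec'])[0];print(-R.T@np.ravel(d['tvec']),d['camera_matrix'][0,0])
E
```

```text
[ 0.22611668 -0.5010686   0.23076965] [[ 9.11539812e-01  4.11211740e-01 -2.75349121e-04]
 [ 4.11211731e-01 -9.11538914e-01  1.31123530e-03]
 [ 2.88203910e-04 -1.30846997e-03 -9.99999102e-01]] 0.1
[0.2934205  0.06182899 1.37477403] 450.76166939224464
[ 0.43473909 -1.18951524  0.98598887] 534.287680106604
```

View pics/top0.png

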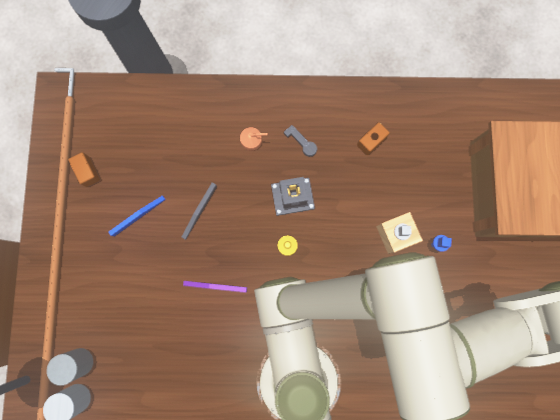

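View pics/side0.png

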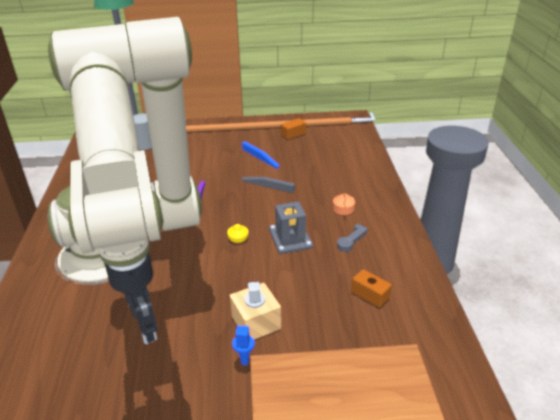

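Top view: the candidates for the arbor are the steel one in the pale rest at (403,232) and a blue one at (442,243). For the drift they are the dark one at (199,210), a blue one at (137,215) and a purple one at (214,287). I choose the steel arbor and the dark drift. The sleeve is at (293,192), the float at (287,245), the can at (251,138), the pawl at (302,140) and the mallet head at (374,137) or (82,168). Next is one close crop to check.

```bash
python3 - <<'E'
import cv2,numpy as np
t=cv2.imread('pics/top0.png');s=cv2.imread('pics/side0.png')
def c(i,u,v,w,h,k): return cv2.resize(i[v:v+h,u:u+w],None,fx=k,fy=k,interpolation=cv2.INTER_CUBIC)
A=c(t,172,172,66,75,4);B=c(t,262,167,66,75,4);C=c(t,370,197,66,75,4)
D=c(s,220,165,132,75,4);E=c(s,220,265,66,75,4)
out=np.vstack([np.hstack([A,B,C]),np.hstack([D,E])]);cv2.imwrite('pics/c1.png',out);print(out.shape)
E
```

```text
(600, 792, 3)
```

View pics/c1.png

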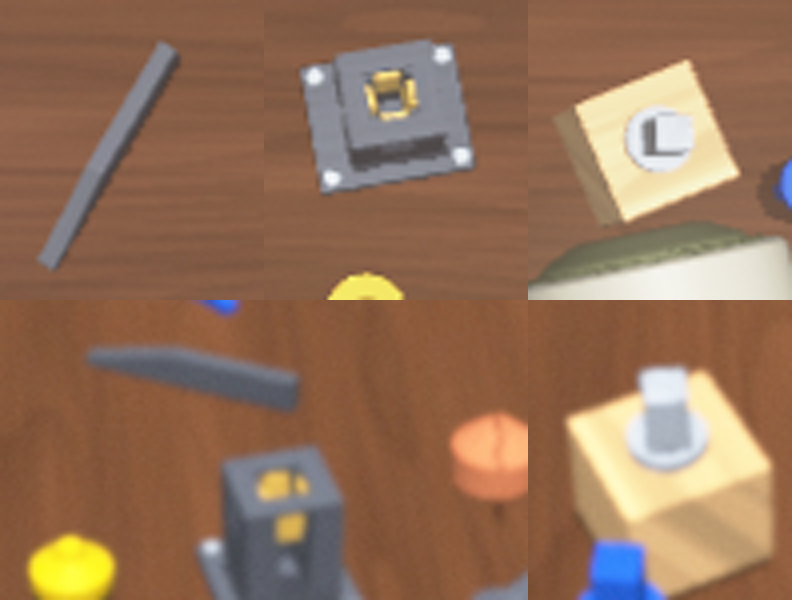

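Crop check: the steel-grey arbor is in the pale block, and its head top is at top-image (406,230). The dark drift has its nose at (184,238) and its butt at (214,184). The sleeve mouth is at (294,191) with the slot running about left-right. These are the right things.

```bash
python3 - <<'E'
from h import *
d=dict(np.load('pics/top0.npz'));s=dict(np.load('pics/side0.npz'))
def f(n,u,v,z): print(n,w(d,u,v,z),w(d,u,v))
C=lambda x,y:(370+(x-528)/4,197+y/4);B=lambda x,y:(262+(x-264)/4,167+y/4);A=lambda x,y:(172+x/4,172+y/4)
f('headtop',*C(674,134),.123);f('collar',*C(660,138),.083)
for p in[(689,61),(577,106),(626,220),(739,175)]:f('rest',*C(*p),.075)
f('mouth',*B(392,95),.102)
for p in[(337,55),(430,40),(447,127),(352,143)]:f('blk',*B(*p),.102)
for p in[(303,69),(449,41),(473,168),(323,191)]:f('foot',*B(*p),.012)
f('nose',*A(46,266),.008);f('butt',*A(168,46),.028)
# side
D=lambda x,y:(220+x/4,165+(y-300)/4);E=lambda x,y:(220+(x-528)/4,265+(y-300)/4)
print('side mouth',w(s,*D(283,487),.102),'head',w(s,*E(664,384),.123),'collar',w(s,*E(667,438),.083))
print('butt',w(s,*D(298,376),.028),'nose',w(s,*D(90,349),.008))
E
```

```text
headtop [ 0.4326 -0.2949  0.123 ] [ 0.4327 -0.2951  0.1225]
collar [ 0.4341 -0.2961  0.083 ] [ 0.4295 -0.2846  0.1245]
rest [ 0.4917 -0.3214  0.075 ] [ 0.5028 -0.3428  0.0025]
rest [ 0.4577 -0.2385  0.075 ] [ 0.4579 -0.2389  0.0733]
rest [ 0.3753 -0.2719  0.075 ] [ 0.3802 -0.2919 -0.0032]
rest [ 0.4086 -0.3548  0.075 ] [ 0.4151 -0.3782  0.002 ]
mouth [0.5465 0.0198 0.102 ] [0.5593 0.0177 0.0373]
blk [0.5754 0.0597 0.102 ] [0.5745 0.0597 0.1061]
blk [ 0.5873 -0.0074  0.102 ] [ 0.5868 -0.0073  0.1043]
blk [ 0.5235 -0.0198  0.102 ] [ 0.5397 -0.0255  0.0127]
blk [0.5111 0.0483 0.102 ] [0.5111 0.0483 0.1021]
foot [0.584  0.0856 0.012 ] [0.5819 0.0855 0.0218]
foot [ 0.6075 -0.027   0.012 ] [ 0.6105 -0.0279 -0.0013]
foot [ 0.5081 -0.0455  0.012 ] [ 0.5098 -0.0463  0.0017]
foot [0.4891 0.0691 0.012 ] [0.4896 0.0691 0.0086]
nose [0.4139 0.3509 0.008 ] [ 0.4148  0.3532 -0.0028]
butt [0.5809 0.2613 0.028 ] [ 0.5876  0.266  -0.0034]
side mouth [0.5456 0.0105 0.102 ] head [ 0.4319 -0.2974  0.123 ] collar [ 0.4317 -0.3011  0.083 ]
butt [0.5814 0.262  0.028 ] nose [0.4127 0.3516 0.008 ]
```

>>> drive_tool --series '[[[0.07, -0.025, 0], 0, 0.085], [[0.14, -0.05, 0], 0, 0.085], [[0.2, -0.075, 0], 0, 0.085], [[0.24, -0.09, 0], 0, 0.085], [[0.272, -0.102, 0], 0, 0.085], [[0.272, -0.102, 0], 0, 0.085], [[0.272, -0.102, 0], 0, 0.085], [[0.272, -0.102, 0], 0, 0.085]]' --newtons 100

```text
time_s: 0.9
position: [0.4324, -0.296, 0.231]
tool_rot: [[0.911, 0.413, -0.001], [0.413, -0.911, 0.0], [-0.001, -0.0, -1.0]]
ft_force: [0.4, -0.6, 0.1]
grip_width: 0.0849
gripper_force: 0.0
```

```bash
python3 - <<'E'
from h import *
d=snap('wrist','w1');s=env.observe();print(s['position'],s['tool_rot'],s['time_s'],s['q'])
R=cv2.Rodrigues(d['rvec'])[0];print(-R.T@np.ravel(d['tvec']),px(d,[.4325,-.296,.123]),px(d,[.4325,-.296,.083]))
E
```

```text
[ 0.43184136 -0.29675529  0.23105149] [[ 9.11481612e-01  4.11340354e-01 -6.19829687e-04]
 [ 4.11340532e-01 -9.11481723e-01  1.88444456e-04]
 [-4.87448622e-04 -4.26724730e-04 -9.99999790e-01]] 0.95 [-4.74453927e+01  1.92185739e+01  7.84200324e+01 -1.90259571e-02
  8.23933652e+01  1.82680611e+01]
[ 0.49748174 -0.26696425  0.37316231] [278.05834338 208.25474399] [278.12305578 195.99909269]
```

View pics/w1.png

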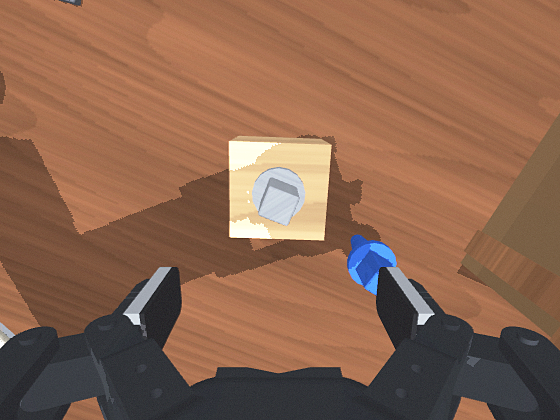

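The wrist view shows the grey square head at about (279,206), turned about 15° relative to the tool, over the rest. The blue decoy is at (370,262), clear of the fingers. Next I fit the head's top face from the depth image.

```bash
cat >> h.py <<'E'
def cloud(d):
    K=d['camera_matrix'];R=cv2.Rodrigues(d['rvec'])[0];t=np.ravel(d['tvec'])
    v,u=np.mgrid[:420,:560];z=d['depth']
    c=np.stack([(u-K[0,2])/K[0,0]*z,(v-K[1,2])/K[1,1]*z,z],-1)
    return (c-t)@R
E
python3 - <<'E'
from h import *
d=dict(np.load('pics/w1.npz'));P=cloud(d)
m=(np.hypot(P[...,0]-.432,P[...,1]+.296)<.035)
q=P[m];h=q[q[:,2]>.116];print(len(h),h[:,2].mean());print('head',cv2.minAreaRect(h[:,:2].astype(np.float32)*1000))
k=q[(abs(q[:,2]-.083)<.004)];print('collar',cv2.minEnclosingCircle(k[:,:2].astype(np.float32)*1000))
b=P[(np.hypot(P[...,0]-.40,P[...,1]+.41)<.05)&(P[...,2]>.01)];print('blue',b.mean(0),b[:,2].max(),b.min(0),b.max(0))
E
```

```text
16447 0.3027772368449546
head ((435.4068908691406, -294.5879211425781), (34.91792678833008, 64.99640655517578), 24.796751022338867)
collar ((433.99688720703125, -295.6724853515625), 23.947568893432617)
blue [ 0.40811265 -0.40290222  0.07626897] 0.10919391216243297 [ 0.37972243 -0.4342808   0.01013897] [ 0.42731138 -0.38813339  0.10919391]
```

```bash
python3 - <<'E'
from h import *
d=dict(np.load('pics/w1.npz'));P=cloud(d)
m=(np.hypot(P[...,0]-.432,P[...,1]+.296)<.03)
for lo,hi in((.119,.128),(.09,.128)):
    q=P[m];h=q[(q[:,2]>lo)&(q[:,2]<hi)];r=cv2.minAreaRect(h[:,:2].astype(np.float32)*1000);print(len(h),np.median(h[:,2]),r)
E
```

```text
1066 0.12257446808258182 ((434.0145263671875, -295.4150390625), (26.26761817932129, 25.979463577270508), 2.437023639678955)
1322 0.12234663173134827 ((434.0145263671875, -295.4150390625), (26.26761817932129, 25.979463577270508), 2.437023639678955)
```

>>> drive_tool --series '[[[0.002, 0, 0.02], 8, 0.085], [[0.002, 0, 0.05], 16, 0.085], [[0.002, 0, 0.08], 21.9, 0.085], [[0.002, 0, 0.11], 21.9, 0.085], [[0.002, 0, 0.13], 21.9, 0.085], [[0.002, 0, 0.143], 21.9, 0.085], [[0.002, 0, 0.143], 21.9, 0.085], [[0.002, 0, 0.143], 21.9, 0.02], [[0.002, 0, 0.143], 21.9, 0.02], [[0.002, 0, 0.143], 21.9, 0.02], [[0.002, 0, 0.143], 21.9, 0.02], [[0.002, 0, 0.143], 21.9, 0.02], [[0.002, 0, 0.143], 21.9, 0.02], [[0.002, 0, 0.143], 21.9, 0.02], [[0.002, 0, 0.143], 21.9, 0.02]]' --newtons 100

```text
time_s: 2.45
position: [0.4342, -0.296, 0.0891]
tool_rot: [[0.999, 0.042, 0.001], [0.042, -0.999, -0.001], [0.001, 0.001, -1.0]]
ft_force: [-1.4, -0.7, 5.8]
grip_width: 0.025
gripper_force: 98.8
```

>>> drive_tool --series '[[[0, 0, -0.02], 0, 0.02], [[0, 0, -0.05], 0, 0.02], [[0, 0, -0.085], 0, 0.02], [[0, 0, -0.12], 0, 0.02], [[0, 0, -0.14], 0, 0.02], [[0.013, -0.031, -0.14], 0, 0.02], [[0.03, -0.07, -0.14], 0, 0.02], [[0.046, -0.11, -0.14], 0, 0.02], [[0.062, -0.15, -0.14], 0, 0.02], [[0.078, -0.19, -0.14], 0, 0.02], [[0.095, -0.23, -0.14], 0, 0.02], [[0.11, -0.27, -0.14], 0, 0.02], [[0.12, -0.295, -0.14], 0, 0.02], [[0.127, -0.31, -0.14], 0, 0.02], [[0.127, -0.31, -0.14], 0, 0.02], [[0.127, -0.31, -0.14], 0, 0.02], [[0.127, -0.31, -0.14], 0, 0.02]]'

```text
time_s: 4.15
position: [0.5476, 0.0186, 0.2281]
tool_rot: [[0.999, 0.041, -0.001], [0.041, -0.999, -0.0], [-0.001, 0.0, -1.0]]
ft_force: [-1.4, -0.0, -3.5]
grip_width: 0.0247
gripper_force: 99.3
```

```bash
python3 - <<'E'
from h import *
d=snap('wrist','w2');b=snap('top','top2');sd=snap('side','side2');s=env.observe();print(s['position'],s['ft_force'],s['grip_width'],s['time_s'],s['q'])
im=np.hstack([d['img'],sd['img'][100:310,180:460].repeat(2,0).repeat(2,1)])
cv2.imwrite('pics/c2.png',cv2.resize(im,(800,300))[:,:,::-1])
for d in(d,b):
    P=cloud(d);m=(np.hypot(P[...,0]-.548,P[...,1]-.02)<.07)&(abs(P[...,2]-.102)<.008);q=P[m]
    print(m.sum(),np.median(q[:,2]),cv2.minAreaRect(q[:,:2].astype(np.float32)*1000))
E
```

```text
[0.5477959  0.01853908 0.22834099] [-0.88356726  0.62881794 -3.46803515] 0.024747538728928552 4.3 [-1.04372939e+01  2.17449981e+01  7.49405805e+01 -6.57299457e-03
  8.33216873e+01  7.72520119e+01]
4275 0.10156520232052721 ((547.7252197265625, 20.51282501220703), (69.87145233154297, 70.1090087890625), 10.429754257202148)
52 0.10273901750605091 ((564.3305053710938, 23.473142623901367), (75.10842895507812, 19.080787658691406), 79.66893005371094)
```

View pics/c2.png

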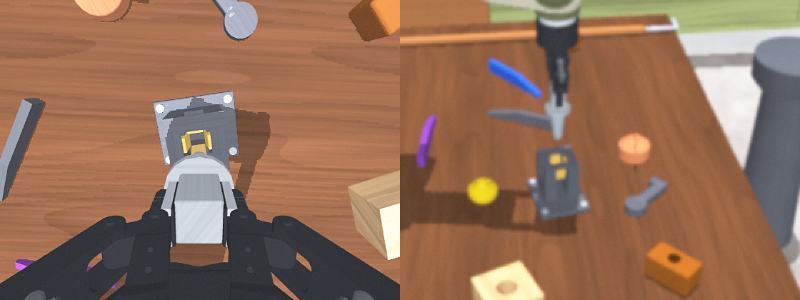

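Arbor held upright, sleeve centre fitted at (0.5477, 0.0205). Next I lower it to just above the jaws' bite.

>>> drive_tool --series '[[[0, -0.002, 0.02], 0, 0.02], [[0, -0.002, 0.04], 0, 0.02], [[0, -0.002, 0.06], 0, 0.02], [[0, -0.002, 0.075], 0, 0.02], [[0, -0.002, 0.088], 0, 0.02], [[0, -0.002, 0.098], 0, 0.02], [[0, -0.002, 0.1], 0, 0.02], [[0, -0.002, 0.1], 0, 0.02], [[0, -0.002, 0.1], 0, 0.02]]'

```text
time_s: 5.2
position: [0.5481, 0.0212, 0.1289]
tool_rot: [[0.999, 0.041, 0.001], [0.041, -0.999, -0.0], [0.001, 0.0, -1.0]]
ft_force: [-0.9, -0.5, -3.0]
grip_width: 0.0244
gripper_force: 99.5
```

>>> drive_tool --series '[[[0, 0, 0.002], 0, 0.02], [[0, 0, 0.0035], -6, 0.02], [[0, 0, 0.0045], -14, 0.02], [[0, 0, 0.0053], -22, 0.02], [[0, 0, 0.006], -30, 0.02], [[0, 0, 0.0068], -38, 0.02], [[0, 0, 0.0075], -46, 0.02], [[0, 0, 0.0082], -54, 0.02], [[0, 0, 0.009], -62, 0.02]]'

```text
time_s: 6.1
position: [0.5479, 0.0211, 0.1201]
tool_rot: [[0.427, 0.904, 0.001], [0.904, -0.427, -0.001], [-0.0, 0.001, -1.0]]
ft_force: [-2.8, -0.5, 0.6]
grip_width: 0.0248
gripper_force: 100.0
```

>>> drive_tool --series '[[[0, 0, 0.0006], -8.4, 0.02], [[0, 0, 0.0012], -16.8, 0.02], [[0, 0, 0.0018], -25.2, 0.02], [[0, 0, 0.0024], -33.6, 0.02], [[0, 0, 0.003], -42, 0.02], [[0, 0, 0.0036], -50.4, 0.02], [[0, 0, 0.0042], -58.8, 0.02]]'

```text
time_s: 6.8
position: [0.548, 0.021, 0.1163]
tool_rot: [[-0.552, 0.834, 0.001], [0.834, 0.552, -0.001], [-0.001, 0.0, -1.0]]
ft_force: [-3.6, -1.0, 5.6]
grip_width: 0.0246
gripper_force: 100.4
```

>>> drive_tool --series '[[[0, 0, 0.0006], -8.4, 0.02], [[0, 0, 0.0012], -16.8, 0.02], [[0, 0, 0.0018], -25.2, 0.02], [[0, 0, 0.0024], -33.6, 0.02], [[0, 0, 0.003], -42, 0.02]]'

```text
time_s: 7.3
position: [0.5481, 0.021, 0.1136]
tool_rot: [[-0.968, 0.25, 0.002], [0.25, 0.968, -0.001], [-0.002, -0.0, -1.0]]
ft_force: [-4.4, -1.8, 7.5]
grip_width: 0.0248
gripper_force: 100.8
```

>>> drive_tool --series '[[[0, 0, 0.0005], -8.4, 0.02], [[0, 0, 0.001], -16.8, 0.02], [[0, 0, 0.0015], -25.2, 0.02], [[0, 0, 0.0015], -33.6, 0.02], [[0, 0, 0.0015], -33.6, 0.02]]'

```text
time_s: 7.8
position: [0.5481, 0.021, 0.1126]
tool_rot: [[-0.945, -0.326, 0.002], [-0.326, 0.945, -0.001], [-0.002, -0.002, -1.0]]
ft_force: [-4.8, -0.2, 10.9]
grip_width: 0.0249
gripper_force: 101.3
```

```bash
python3 - <<'E'
from h import *
s=env.observe();print(s['position'],s['ft_force'],s['q'])
d=snap('side','side3');im=d['img'][150:270,220:380];cv2.imwrite('pics/c3.png',cv2.resize(im,(800,600),interpolation=cv2.INTER_CUBIC)[:,:,::-1])
E
```

```text
[0.54814479 0.02104881 0.11255136] [-4.81405857 -0.21580118 10.89874978] [-1.01534608e+01  2.82049801e+01  8.50986813e+01 -3.66147830e-02
  6.65702436e+01 -1.19171459e+02]
```

View pics/c3.png

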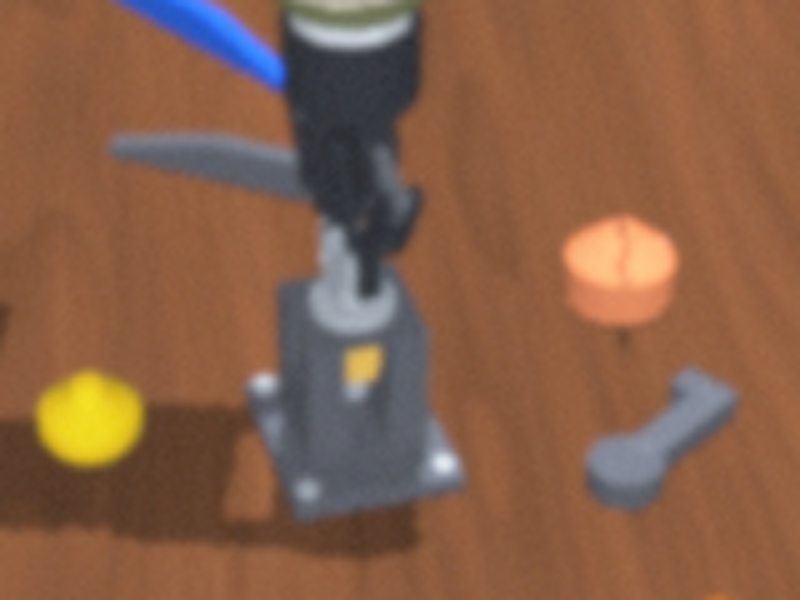

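The side view shows the collar on the rim. The force rose about 3.4 N over the last 1 mm, which is the spring rate, so it has landed. I add a small final twist-push, relax and release.

>>> drive_tool --series '[[[0, 0, 0.0004], -8, 0.02], [[0, 0, 0.0008], -16, 0.02], [[0, 0, 0.0008], -16, 0.02]]'

```text
time_s: 8.15
position: [0.5482, 0.0211, 0.112]
tool_rot: [[-0.819, -0.574, 0.002], [-0.574, 0.819, -0.001], [-0.001, -0.002, -1.0]]
ft_force: [-6.3, -1.7, 13.6]
grip_width: 0.0248
gripper_force: 101.6
```

>>> drive_tool --series '[[[0, 0, -0.0015], 0, 0.02], [[0, 0, -0.003], 0, 0.02], [[0, 0, -0.004], 0, 0.02], [[0, 0, -0.004], 0, 0.02]]'

```text
time_s: 8.55
position: [0.5481, 0.0211, 0.1145]
tool_rot: [[-0.821, -0.571, 0.001], [-0.571, 0.821, -0.001], [-0.0, -0.001, -1.0]]
ft_force: [-2.8, -2.6, 4.0]
grip_width: 0.0246
gripper_force: 100.3
```

>>> drive_tool --series '[[[0, 0, -0.0015], 0, 0.085], [[0, 0, -0.0015], 0, 0.085], [[0, 0, -0.0015], 0, 0.085], [[0, 0, -0.0015], 0, 0.085], [[0, 0, -0.0015], 0, 0.085], [[0, 0, -0.0015], 0, 0.085], [[0, 0, -0.02], 0, 0.085], [[0, 0, -0.06], 0, 0.085], [[0, 0, -0.1], 0, 0.085], [[0, 0, -0.12], 0, 0.085], [[0, 0, -0.12], 0, 0.085]]'

```text
time_s: 9.65
position: [0.5489, 0.0212, 0.2369]
tool_rot: [[-0.821, -0.571, 0.006], [-0.571, 0.821, -0.001], [-0.004, -0.004, -1.0]]
ft_force: [1.3, 0.9, -1.2]
grip_width: 0.0845
gripper_force: 0.0
```

```bash
python3 - <<'E'
from h import *
d=snap('wrist','w3');s=env.observe();print(s['position'],s['tool_rot'][0],s['ft_force'],s['q'],s['time_s'])
P=cloud(d);r=np.hypot(P[...,0]-.548,P[...,1]-.021);z=P[...,2]
for lo,hi in((.104,.116),(.14,.156),(.095,.105)):
    q=P[(r<(.024 if lo>.1 else .06))&(z>lo)&(z<hi)];print(len(q),np.median(q[:,2]) if len(q) else '')
# drift from top
a=snap('top','top3')
for n,im in(('w',d),('t',a)):
    P=cloud(im);m=(P[...,0]>.38)&(P[...,0]<.62)&(P[...,1]>.23)&(P[...,1]<.38)&(P[...,2]>.012)&(P[...,2]<.04)
    g=im['img'].astype(int);m&=(g.max(-1)-g.min(-1)<30);q=P[m];print(n,m.sum(),cv2.minAreaRect(q[:,:2].astype(np.float32)*1000) if len(q)>5 else '')
E
```

```text
[0.54813984 0.02131845 0.23461623] [-0.82131302 -0.57047346  0.00222595] [-0.06300522 -0.00966801 -0.21276182] [-1.01422727e+01  2.14713795e+01  7.43094514e+01  1.99876988e-03
  8.40899626e+01 -1.34925846e+02] 9.7
1094 0.1086617042265216
1311 0.14838464199307394
3820 0.10060102456008045
w 2134 ((497.62713623046875, 306.2366943359375), (16.277973175048828, 154.4652862548828), 61.67591094970703)
t 313 ((501.9658508300781, 306.6396179199219), (15.324708938598633, 183.02244567871094), 61.420440673828125)
```

Seated: the collar top is 8 mm above the rim at 0.1006. Now I go above the drift.

>>> drive_tool --series '[[[-0.02, 0.028, 0], 8, 0.085], [[-0.04, 0.058, 0], 16, 0.085], [[-0.06, 0.088, 0], 24, 0.085], [[-0.08, 0.118, 0.01], 32, 0.085], [[-0.1, 0.148, 0.02], 40, 0.085], [[-0.12, 0.175, 0.035], 48, 0.085], [[-0.135, 0.195, 0.05], 56, 0.085], [[-0.148, 0.214, 0.07], 63.5, 0.085], [[-0.148, 0.214, 0.07], 63.5, 0.085], [[-0.148, 0.214, 0.07], 63.5, 0.085], [[-0.148, 0.214, 0.07], 63.5, 0.085]]'

```text
time_s: 10.85
position: [0.5477, 0.2807, 0.1641]
tool_rot: [[-0.878, 0.48, 0.0], [0.48, 0.878, -0.0], [-0.0, -0.0, -1.0]]
ft_force: [0.5, -0.6, 0.1]
grip_width: 0.085
gripper_force: 0.0
```

```bash
python3 - <<'E'
from h import *
d=snap('wrist','w4');s=env.observe();print(s['position'],s['tool_rot'][:2],s['q'][5],s['time_s'])
n=np.array([.4139,.3509]);u=np.array([.8788,-.4772])
for k,z in((0,.008),(.08,.028),(.15,.028),(.19,.028)):print(k,px(d,[*(n+k*u),z]))
P=cloud(d);g=d['img'].astype(int);z=P[...,2]
m=(abs((P[...,:2]-n)@[.4772,.8788])<.02)&(z>.005)&(z<.035)&(g.max(-1)-g.min(-1)<35)
q=P[m];f=q[q[:,2]>.026];print(m.sum(),cv2.minAreaRect(f[:,:2].astype(np.float32)*1000))
a=(q[:,:2]-n)@u;b=(q[:,:2]-n)@[.4772,.8788]
for k in range(-1,20):
    t=(a>k*.01)&(a<k*.01+.01)
    if t.sum()>3:print(k*10,t.sum(),np.round([np.percentile(q[t,2],95)*1000,b[t&(q[:,2]>np.percentile(q[t,2],95)-.004)].mean()*1000,a[t].min()*1000],1))
E
```

```text
[0.54779146 0.28060681 0.16437563] [[-8.77192934e-01  4.80137388e-01  8.03071032e-04]
 [ 4.80137580e-01  8.77193195e-01  5.28458060e-05]] -45.18143558220716 10.9
0 [276.04350357   8.57894136]
0.08 [276.31428537 114.08831355]
0.15 [276.67636401 199.05290895]
0.19 [276.86186849 242.58299263]
3926 ((528.0149536132812, 290.2834777832031), (13.554850578308105, 121.44378662109375), 61.7080078125)
0 218 [10.5  1.3  0.1]
10 241 [13.1  1.1 10. ]
20 232 [15.6  1.  20. ]
30 235 [18.2  1.  30.1]
40 236 [20.3  1.  40.1]
50 233 [23.1  1.2 50. ]
60 227 [25.7  1.4 60. ]
70 216 [28.4  1.6 70. ]
80 195 [29.   1.6 80.7]
90 212 [28.8  1.4 90. ]
100 204 [ 28.6   1.2 100.2]
110 212 [ 28.6   1.2 110. ]
120 196 [ 28.7   1.3 120. ]
130 192 [ 28.5   1.4 130. ]
140 181 [ 28.5   1.6 140.2]
150 177 [ 28.7   1.6 150. ]
160 179 [ 28.5   1.5 160. ]
170 166 [ 28.6   1.5 170. ]
180 173 [ 28.4   1.4 180.1]
```

View pics/w4.png

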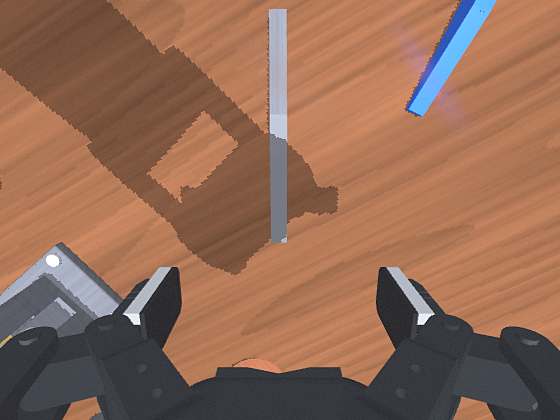

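The dark drift lies straight under the tool, nose at (276,9) and butt end at (279,243). Sleeve foot is at lower left, clear. I grip it at the butt point.

>>> drive_tool --series '[[[0.001, -0.001, 0.04], 0, 0.085], [[0.001, -0.001, 0.08], 0, 0.085], [[0.001, -0.001, 0.115], 0, 0.085], [[0.001, -0.001, 0.14], 0, 0.085], [[0.001, -0.001, 0.153], 0, 0.085], [[0.001, -0.001, 0.16], 0, 0.085], [[0.001, -0.001, 0.16], 0, 0.085], [[0.001, -0.001, 0.16], 0, 0.005], [[0.001, -0.001, 0.16], 0, 0.005], [[0.001, -0.001, 0.16], 0, 0.005], [[0.001, -0.001, 0.16], 0, 0.005], [[0.001, -0.001, 0.16], 0, 0.005], [[0.001, -0.001, 0.16], 0, 0.005], [[0.001, -0.001, 0.16], 0, 0.005], [[0.001, -0.001, 0.16], 0, 0.005], [[0.001, -0.001, 0.16], 0, 0.005], [[0.001, -0.001, 0.16], 0, 0.005]]' --newtons 110

```text
time_s: 12.6
position: [0.5462, 0.2813, 0.0044]
tool_rot: [[-0.877, 0.48, 0.001], [0.48, 0.877, 0.0], [-0.001, 0.001, -1.0]]
ft_force: [-1.7, 0.4, 5.9]
grip_width: 0.0119
gripper_force: 108.1
```

>>> drive_tool --series '[[[0, 0, -0.03], 0, 0.005], [[0, 0, -0.07], 0, 0.005], [[0, 0, -0.115], 0, 0.005], [[0, 0, -0.16], 0, 0.005], [[0, 0, -0.195], 0, 0.005], [[0, 0, -0.215], 0, 0.005], [[-0.013, -0.019, -0.22], 4, 0.005], [[-0.033, -0.05, -0.22], 8, 0.005], [[-0.058, -0.088, -0.22], 13, 0.005], [[-0.083, -0.126, -0.22], 18, 0.005], [[-0.108, -0.164, -0.22], 23, 0.005], [[-0.133, -0.202, -0.22], 28, 0.005], [[-0.158, -0.24, -0.22], 33, 0.005], [[-0.183, -0.278, -0.22], 38, 0.005], [[-0.208, -0.316, -0.22], 43, 0.005], [[-0.233, -0.354, -0.22], 48, 0.005], [[-0.246, -0.373, -0.22], 50.9, 0.005], [[-0.252, -0.383, -0.22], 50.9, 0.005], [[-0.252, -0.383, -0.22], 50.9, 0.005], [[-0.252, -0.383, -0.22], 50.9, 0.005]]'

```text
time_s: 14.6
position: [0.5829, -0.1746, 0.2236]
tool_rot: [[-0.182, 0.983, -0.001], [0.983, 0.182, 0.001], [0.001, -0.0, -1.0]]
ft_force: [0.2, 0.3, -2.5]
grip_width: 0.012
gripper_force: 107.8
```

```bash
python3 - <<'E'
from h import *
d=snap('wrist','w5');sd=snap('side','side5');s=env.observe();p=s['position'];R=np.array(s['tool_rot']);print(p,R[:2],s['q'],s['time_s'],s['grip_width'],s['ft_force'])
P=cloud(d);q=(P-p)@R  # tool coords
m=(abs(q[...,1])<.012)&(q[...,0]>.03)&(q[...,0]<.165)&(abs(q[...,2])<.05);q=q[m]
for k in np.arange(.04,.16,.01):
    t=(q[:,0]>k)&(q[:,0]<k+.01)
    if t.sum():print(round(k,3),t.sum(),np.round(1000*np.r_[np.median(q[t,1:],0),q[t,0].max()],1))
im=np.hstack([d['img'],sd['img'][100:310,180:460].repeat(2,0).repeat(2,1)])
cv2.imwrite('pics/c5.png',cv2.resize(im,(800,300))[:,:,::-1])
E
```

```text
[ 0.58302667 -0.17426528  0.22393718] [[-1.82563079e-01  9.83194140e-01 -7.00893604e-05]
 [ 9.83194089e-01  1.82563092e-01  3.18818978e-04]] [-2.77808180e+01  2.80624263e+01  6.51704063e+01  1.43123454e-02
  8.67792345e+01 -3.83007120e+01] 14.7 0.011731063468212864 [-0.05461261 -0.12398026 -1.72408347]
0.04 1028 [ -0.5 -22.8  50. ]
0.05 1116 [ -0.5 -22.7  60. ]
0.06 1190 [ -0.5 -22.7  69.8]
0.07 1244 [ -0.5 -21.2  80. ]
0.08 1249 [ -0.5 -18.7  90. ]
0.09 1259 [ -0.5 -16.2 100. ]
0.1 980 [ -0.5 -13.9 108. ]
```

View pics/c5.png

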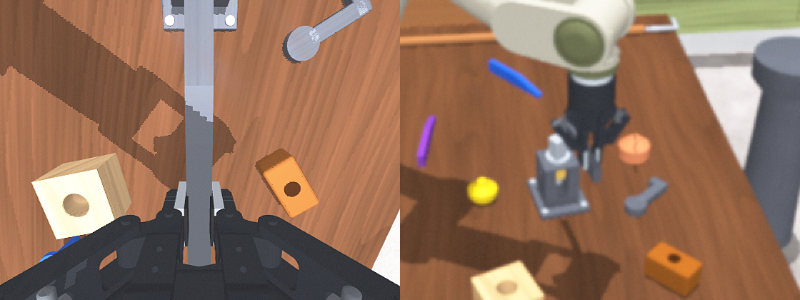

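The drift is held level and straight, its nose 150 mm ahead of the tool and the sleeve foot ahead at (200,20). Now I lower it in line with the slot.

>>> drive_tool --series '[[[0, 0.0014, 0.03], 0, 0.005], [[0, 0.0014, 0.07], 0, 0.005], [[0, 0.0014, 0.11], 0, 0.005], [[0, 0.0014, 0.145], 0, 0.005], [[0, 0.0014, 0.17], 0, 0.005], [[0, 0.0014, 0.183], 0, 0.005], [[0, 0.0014, 0.19], 0, 0.005], [[0, 0.0014, 0.19], 0, 0.005], [[0, 0.0014, 0.19], 0, 0.005]]'

```text
time_s: 15.6
position: [0.5851, -0.1757, 0.0351]
tool_rot: [[-0.181, 0.984, 0.002], [0.984, 0.181, -0.001], [-0.001, 0.002, -1.0]]
ft_force: [-0.5, -0.8, -2.6]
grip_width: 0.0119
gripper_force: 107.9
```

```bash
python3 - <<'E'
from h import *
d=snap('wrist','w6');s=env.observe();p=s['position'];R=np.array(s['tool_rot']);print(p,R[0],s['ft_force'])
a=np.array([.5477,.0205,0]);print('axis in tool',(a-p)@R)
P=cloud(d);q=(P-p)@R
m=(abs(q[...,1])<.012)&(q[...,0]>.05)&(q[...,0]<.16)&(abs(q[...,2]+.015)<.012);print('drift y',np.median(q[m][:,1]),q[m][:,0].max(),'top z',np.median(P[m&(q[...,0]<.07)][:,2]))
# sleeve block rim
m=(abs(P[...,2]-.1017)<.004)&(np.hypot(P[...,0]-.5477,P[...,1]-.0205)<.055);r=P[m];print(len(r),cv2.minAreaRect(r[:,:2].astype(np.float32)*1000))
cv2.imwrite('pics/w6.png',d['img'][:,:,::-1])
E
```

```text
[ 0.58506465 -0.17581216  0.03520853] [-0.18038694  0.9835932   0.0022295 ] [-0.01865553  0.11764132 -2.73564677]
axis in tool [ 0.19988538 -0.00140886  0.03490085]
drift y -0.0003475803729638084 0.1082964063614622 top z 0.05805793984331031
0 ((0.0, 0.0), (0.0, 0.0), 0.0)
```

View pics/w6.png

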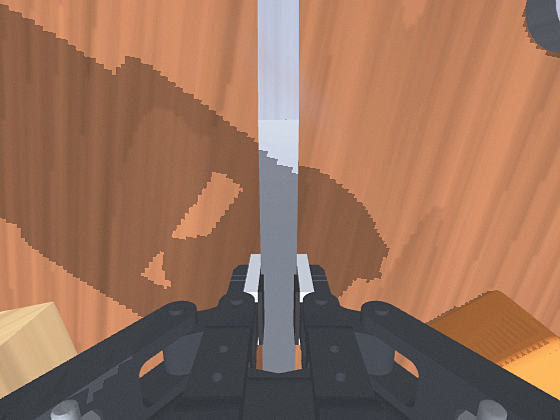

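The drift is level in line with the slot, and its underside is at about 0.030. I shift 1 mm sideways and 1 mm down, then slide in.

>>> drive_tool --series '[[[0, -0.001, 0.001], 0, 0.005], [[0.006, -0.001, 0.001], 0, 0.005], [[0.012, -0.001, 0.001], 0, 0.005], [[0.018, -0.001, 0.001], 0, 0.005], [[0.024, -0.001, 0.001], 0, 0.005], [[0.028, -0.001, 0.001], 0, 0.005], [[0.028, -0.001, 0.001], 0, 0.005]]'

```text
time_s: 16.35
position: [0.5782, -0.1475, 0.0328]
tool_rot: [[-0.181, 0.983, -0.0], [0.983, 0.181, 0.0], [0.0, -0.0, -1.0]]
ft_force: [0.2, -0.5, -1.7]
grip_width: 0.012
gripper_force: 107.9
```

>>> drive_tool --series '[[[0.007, 0, 0], 0, 0.005], [[0.014, 0, 0], 0, 0.005], [[0.021, 0, 0], 0, 0.005], [[0.028, 0, 0], 0, 0.005], [[0.032, 0, 0], 0, 0.005], [[0.034, 0, 0], 0, 0.005], [[0.034, 0, 0], 0, 0.005]]'

```text
time_s: 17.05
position: [0.5722, -0.1146, 0.0329]
tool_rot: [[-0.18, 0.984, 0.0], [0.984, 0.18, -0.0], [-0.0, 0.0, -1.0]]
ft_force: [0.4, -0.3, -1.3]
grip_width: 0.012
gripper_force: 107.9
```

>>> drive_tool --series '[[[0.003, 0, 0], 0, 0.005], [[0.006, 0, 0], 0, 0.005], [[0.009, 0, 0], 0, 0.005], [[0.012, 0, 0], 0, 0.005], [[0.015, 0, 0], 0, 0.005], [[0.018, 0, 0], 0, 0.005], [[0.018, 0, 0], 0, 0.005]]'

```text
time_s: 17.75
position: [0.5706, -0.1006, 0.0336]
tool_rot: [[-0.18, 0.984, 0.005], [0.984, 0.18, -0.007], [-0.007, 0.003, -1.0]]
ft_force: [2.7, -16.9, -5.1]
grip_width: 0.012
gripper_force: 107.6
```

>>> drive_tool --series '[[[0.003, 0, 0], 0, 0.005], [[0.006, 0, 0], 0, 0.005], [[0.009, 0, 0], 0, 0.005], [[0.012, 0, 0], 0, 0.005], [[0.015, 0, 0], 0, 0.005], [[0.018, 0, 0], 0, 0.005], [[0.02, 0, 0], 0, 0.005], [[0.02, 0, 0], 0, 0.005]]'

```text
time_s: 18.55
position: [0.5662, -0.0789, 0.033]
tool_rot: [[-0.18, 0.984, 0.002], [0.984, 0.18, -0.003], [-0.003, 0.002, -1.0]]
ft_force: [2.1, -8.7, -5.1]
grip_width: 0.0119
gripper_force: 107.4
```

```bash
python3 - <<'E'
from h import *
s=env.observe();p=s['position'];R=np.array(s['tool_rot']);print(p,s['ft_force'],(np.array([.5477,.0205,.03])-p)@R)
d=snap('side','side7');P=cloud(d)
m=(np.hypot(P[...,0]-.5477,P[...,1]-.0205)<.022);z=P[m][:,2];print('head top',np.percentile(z,[90,95,99]))
d0=dict(np.load('pics/side3.npz'))
t=snap('top','top7');P=cloud(t);m=(np.hypot(P[...,0]-.5477,P[...,1]-.0205)<.012);print('top',np.median(P[m][:,2]))
E
```

```text
[ 0.56621155 -0.07892889  0.03302863] [ 2.093944   -8.74924842 -5.06722825] [ 0.10114581 -0.0003401   0.00271332]
head top [0.14796752 0.14989524 0.15085576]
top 0.15739725380023523
```

>>> drive_tool --series '[[[0.003, 0, 0], 0, 0.005], [[0.006, 0, 0], 0, 0.005], [[0.009, 0, 0], 0, 0.005], [[0.011, 0, 0], 0, 0.005], [[0.011, 0, 0], 0, 0.005], [[0.011, 0, 0], 0, 0.005]]'

```text
time_s: 19.25
position: [0.5634, -0.0666, 0.0327]
tool_rot: [[-0.18, 0.984, -0.0], [0.984, 0.18, -0.0], [0.0, -0.0, -1.0]]
ft_force: [-0.3, -2.8, -5.0]
grip_width: 0.0119
gripper_force: 107.5
```

```bash
python3 - <<'E'
from h import *
s=env.observe();p=s['position'];R=np.array(s['tool_rot']);print(p,s['ft_force'],(np.array([.5477,.0205,.03])-p)@R)
t=snap('top','top8');P=cloud(t);m=(np.hypot(P[...,0]-.5477,P[...,1]-.0205)<.012);print('top',np.median(P[m][:,2]))
E
```

```text
[ 0.56339101 -0.06662277  0.03273685] [-0.32864778 -2.83162217 -4.98978696] [0.08852408 0.00026483 0.00273718]
top 0.1603900363876523
```

Lift is about 11 mm, and the push has dropped to 3 N, so the spindle end is loose. I release and withdraw.

>>> drive_tool --series '[[[0, 0, 0], 0, 0.04], [[0, 0, 0], 0, 0.06], [[0, 0, 0], 0, 0.06], [[0, 0, 0], 0, 0.06], [[0, 0, 0], 0, 0.06], [[0, 0, 0], 0, 0.06], [[0, 0, -0.01], 0, 0.06], [[-0.005, 0, -0.03], 0, 0.06], [[-0.015, 0, -0.06], 0, 0.06], [[-0.03, 0, -0.1], 0, 0.06], [[-0.06, 0, -0.14], 0, 0.06], [[-0.08, 0, -0.17], 0, 0.06], [[-0.08, 0, -0.17], 0, 0.06], [[-0.08, 0, -0.17], 0, 0.06], [[-0.08, 0, -0.17], 0, 0.06]]'

```text
time_s: 20.8
position: [0.5772, -0.1444, 0.2018]
tool_rot: [[-0.181, 0.984, -0.002], [0.984, 0.181, 0.001], [0.002, -0.002, -1.0]]
ft_force: [-0.4, 0.6, 0.4]
grip_width: 0.0596
gripper_force: 0.0
```

```bash
python3 - <<'E'
from h import *
s=env.observe();print(s['position'],s['ft_force'],s['time_s'])
d=snap('wrist','w9');sd=snap('side','side9');P=cloud(d)
m=(np.hypot(P[...,0]-.5477,P[...,1]-.0205)<.03);q=P[m]
for lo,hi in((.15,.17),(.113,.125),(.095,.106)):
    k=q[(q[:,2]>lo)&(q[:,2]<hi)];print(len(k),np.median(k[:,2]) if len(k) else '')
m=(P[...,1]<-.03)&(P[...,1]>-.13)&(abs(P[...,0]-.565)<.03)&(P[...,2]>.04)&(P[...,2]<.075);k=P[m];print('drift',np.median(k[:,2]),k[:,1].min(),cv2.minAreaRect(k[:,:2].astype(np.float32)*1000))
im=np.hstack([d['img'],sd['img'][100:310,180:460].repeat(2,0).repeat(2,1)])
cv2.imwrite('pics/c9.png',cv2.resize(im,(800,300))[:,:,::-1])
E
```

```text
[ 0.57715353 -0.1444426   0.20181236] [-0.42178723  0.59042959  0.41584671] 20.8
0 
0 
202 0.10008907142756732
drift 0.053978365047344976 -0.10837169663991142 ((563.1793212890625, -68.22222137451172), (13.834659576416016, 79.63583374023438), 10.066070556640625)
```

View pics/c9.png

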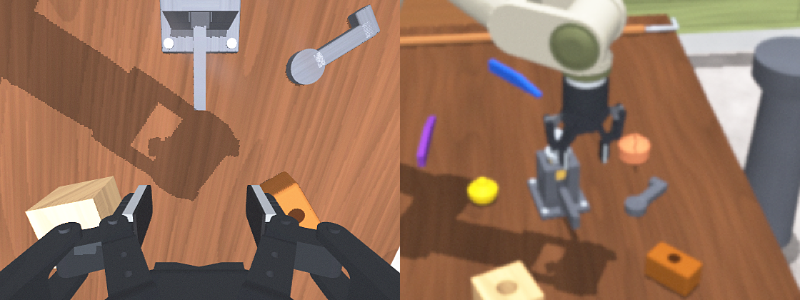

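The drift stands in the slot, with its butt at (200,105) in the wrist view, and the hand is clear. One last check of the spindle height from above, then I hand in.

```bash
python3 - <<'E'
from h import *
t=snap('top','top9');P=cloud(t);m=(np.hypot(P[...,0]-.5477,P[...,1]-.0205)<.012);z=np.median(P[m][:,2]);print('top',z)
b=P[(abs(P[...,0]-.563)<.03)&(P[...,1]<-.045)&(P[...,1]>-.12)&(P[...,2]>.04)&(P[...,2]<.08)]
print(np.polyfit(b[:,1],b[:,2],1) if len(b)>5 else len(b))
if .154<z<.166: print(env.close_job())
E
```

```text
top 0.15812533910372983
[0.0075201  0.05399102]
the job is handed in; nothing more can be done
None
```

The spindle end was seated with its collar fully down on the rim; the sleeve sank about 4 mm, by force, against the 6 mm limit. It now stands about 1 cm up, loose on the drift in the slot, with the hand clear; the job was handed in at about 21 s, and no verdict came back.

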